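Change the nozzle on the bench mister

ROBOT

A 6-joint arm with a two-finger parallel gripper is mounted at the origin on the work surface; the furniture and walls round the work are solid. World frame = base frame: x ahead of the robot, y to its left, z up, the work surface at z = 0. Lengths are in m, angles in degrees, forces in N, time in s.
With the tool pointing down it reaches from about 0.325 to 0.775 m from the base axis. Payload 5.5 kg.
Tool frame: the origin (TCP) lies at the centre of the arm's flange, where the gripper is bolted on; the fingertips stand 182 mm ahead of it and the grasp point (between the pads) lies 163 mm ahead of it; z points along the fingers, y is the direction in which the jaws open and shut (so a half turn about z gives the same grasp; the last joint's range is limited). The gripper opens to 88 mm and grips with 3 to 60 N. Pads are 20 mm wide; open, the fingers measure 115 mm over their backs; the gripper's body (75 mm by 178 mm) begins 61 mm behind the grasp point.
Start: joints at [-78.535, 5.22, 70.514, -0, 104.267, -3.249], TCP at [0.152, -0.58, 0.405] pointing down, gripper open.
Joint ranges: [-164.24, 164.24], [-49.07, 125.15], [9.68, 141.18], [-86.29, 266.29], [3.28, 154.24], [-151.56, 151.56]. Speed limits (degrees/s): [147.25, 147.25, 172.46, 180, 180, 180].

INTERFACE

Orientations are given as [roll, pitch, yaw] about the fixed x, y, z axes, in that order (R = Rz(yaw) Ry(pitch) Rx(roll)).
In Python, from station import r gives the robot as it stands. The module is installed in compiled form; this text tells all that it offers. Calls block until the motion is done:
- r.reach(position, orientation): joint-space move of the TCP to a pose.
- r.servo_line(position, rotation=None, speed=0.15): straight line of the TCP; rotation=None keeps the orientation; speed is the mean speed in m/s.
- r.move_joints(angles): joint-space move.
- r.let_go() and r.grab(squeeze=None): open the fingers fully, or close them until they stop; squeeze is the grip in N (None keeps the last).
- r.wait(seconds).
- r.inverse_kinematics(position, orientation): joint angles nearest the present ones, or None.
- r.sense(): the state.
- r.snapshot(name): name is "scene" or "top"; returns a dict with "frame" (400x640x3 uint8, red, green, blue), "fx", "fy", "cx", "cy" (pixels), "dist_coeffs" ([k1, k2, p1, p2, k3] as OpenCV has them; the pictures are not rectified), "R" (3x3) and "t" (3): a world point X has camera coordinates R X + t. Camera axes: x right, y down, z forward; pixel columns grow to the right and rows downward; lengths in m; the calibration is good to about 2 mm. A picture is of the moment at which its call begins. There is no depth.
A pose or a line that the arm cannot do raises r.IKError and nothing moves.
- r.hand_in(): hands the job in, once; it reports no verdict.
The state is a dict: "clock": time; "joints": joint angles; "joint_vel": joint speeds; "joint_torque": joint torques, N m; "tcp_pos": TCP position; "orientation": TCP orientation; "contact_force": force on the tool from outside, world axes, zero at the start; "torque": the same for the moment, N m; "opening": finger opening in m.
Only numpy, scipy, OpenCV 4.12 (cv2) and the standard library are available. Lean on these libraries where they do the work, as an engineer would, in place of code of your own. Each camera call takes 0.05 s, during which the arm holds its last target.

TASK

Change the nozzle on the bench mister: first push the water lever fully over to the back, to shut it. Then hold in the release button of the flat fan nozzle while you pull it up off the pipe, stand it upright in the metal tray, and put the slim pointed jet nozzle fully home on the pipe with its button held in, so that the button springs out when let go and locks it. Leave the water shut and do not disturb the round rose nozzle.

Things in the scene. Friction and masses are not known exactly. Their poses are not given: they have to be found in the camera images.
- mister: Bench mister, fixed: steel base plate 110 (x) x 200 (y) x 8 mm, carrying an upright steel pipe (28 mm across, 34 mm at the top) and, at (10, 105) mm, the valve block (70 x 50 mm, top 33 mm above the table). Origin: on the table, on the pipe's axis; z up, x the way the lever moves to shut.
- spigot (a point): Centre of the pipe's flat shoulder, 60 mm above the table; a nozzle's underside rests on it when fully home. Above it the round spigot: neck 11 mm across, a lip 20 mm across from 14 to 19 mm up, then a cone narrowing to 8 mm at 26 mm. It fills the nozzle's bore (23 mm square, 28 mm deep) at any yaw; a nozzle raised by 26 mm is clear. Axes as the mister's.
- valve (a joint): Water lever: 0 = fully open, leaning to the mister's -x, 1.0 rad = fully shut, leaning to +x. It stays where it is left (about 1 N at the ball moves it). Starts at 0 to 0.2.
- valve_tip (a point): Centre of the black ball (26 mm across) on the lever's end, 60 mm from the hinge, which lies 30 mm above the table at (10, 105) mm in the mister's frame, its axis along the mister's y. The ball's centre is 83 mm high at both ends of the swing, 90 mm midway, and goes 29 mm to either side of the hinge along the mister's x.
- fan_nozzle: Worn nozzle, clipped on the mister: grey collar 38 (x) x 36 (y) x 38 mm high, on it a flat steel blade 34 (y) x 12 mm, to 56 mm. Origin: centre of the open underside, z up. Black release button (18 wide, 16 high) on the collar's -x face, 24 mm above the underside, out to x = -27 mm (faces the robot, within 65 degrees). Flat +x face at x = +19 mm: 46 mm over the button, 40 mm pressed. 95 to 190 g.
- jet_nozzle: New nozzle, standing on the table beside the rose nozzle: collar, button, origin, axes and weight as the fan nozzle's, but on the collar a slim pointed steel cone, 24 mm across at its foot and 6 mm at its end, 58 mm above the underside. Its button faces the robot, within 40 degrees.
- rose_nozzle: Another nozzle, standing on the table, to be left alone: collar, button, origin and axes as the fan nozzle's, but on the collar a round steel rose 34 mm across with a flat top, 54 mm above the underside. It and the jet nozzle may stand either way round.
- fan_nozzle_button (a joint): Button of the fan nozzle: 0 = out (locked), 0.006 m = fully in (released). It slides to the nozzle's +x against a spring, 3 N rising to 6 N. While it is out, a tooth in the bore catches under the spigot's lip (2 mm of upward play); held fully in, the nozzle lifts freely.
- jet_nozzle_button (a joint): Button of the jet nozzle: 0 = out (locked), 0.006 m = fully in (released); as the fan nozzle's. Its tooth is square, so the nozzle goes down over the spigot only while the button is held in; let go when home, it springs out and locks.
- tray: Shallow open steel tray, fixed, 160 (x) x 140 (y) x 22 mm high, walls 4 mm and floor 4 mm thick. Origin: centre of its underside, on the table.

How it is judged (in metres and radians):
On the way, in this order (a step that is already met when the one before it is completed fails the run):
1. the water lever is shut (value of joint valve above 0.85 rad), for 0.1 s.
2. with the water shut, the fan nozzle is clear of the pipe (raised by more than 30 mm) (value of joint valve above 0.85 rad and z of fan_nozzle in the frame of spigot above 0.03 m), for 0.1 s.
3. the fan nozzle stands upright and let go in the tray (x of fan_nozzle in the frame of tray between -0.07 and 0.07 m and y of fan_nozzle in the frame of tray between -0.06 and 0.06 m and z of fan_nozzle in the frame of tray below 0.012 m and angle between fan_nozzle's own z axis and vertical below 0.2 rad and linear speed of fan_nozzle below 0.03 m/s and contact force between fan_nozzle and the fingers below 0.3 N), for 0.2 s.
At the end, for the whole second after the job is handed in: The lever is shut (over 0.85 rad); the fan nozzle stands in the tray, upright within 0.2 rad, let go and at rest; the jet nozzle sits on the pipe's shoulder within 2.5 mm in height and 4 mm sideways, upright within 0.07 rad, at rest, its button sprung out (under 3 mm) (all of step 3 and value of joint valve above 0.85 rad and horizontal distance between jet_nozzle and spigot below 0.004 m and z of jet_nozzle in the frame of spigot between -0.0025 and 0.0025 m and angle between jet_nozzle's own z axis and vertical below 0.07 rad and value of joint jet_nozzle_button below 0.003 m and linear speed of jet_nozzle below 0.02 m/s); the robot touches nothing.
It fails at once if the rose nozzle is moved by more than 30 mm or tipped (distance of rose_nozzle from where it was at the start of the episode above 0.03 m or angle between rose_nozzle's own z axis and vertical above 0.5 rad).
It also fails if it takes over 67 s, if anything falls off the work surface, if the arm or the gripper's body presses on something with over 40 N, if the wrist force passes 120 N, or if a joint passes its speed limit or range.

## Working session

There is one attempt and no reset: what is moved stays moved. The work goes in short steps, each a Python script; the robot and the scene stay as the last script left them, time stands still between calls to the robot, and variables do not carry over. Pictures are saved under pics/ and viewed, and the job is handed in when it is done.

```bash
mkdir -p pics
python3 - <<'E'
from station import r
import cv2,pickle
s=r.sense();print(s['clock'],s['opening'],s['tcp_pos'],s['orientation'])
for n in("scene","top"):
    d=r.snapshot(n);pickle.dump(d,open(f'{n}0.pkl','wb'))
    cv2.imwrite(f'pics/{n}0.png',d['frame'][:,:,::-1])
    print(n,d['fx'],d['cx'],d['cy'],d['dist_coeffs'],d['R'],d['t'])
E
```

```text
0.0 0.08815501189703862 [ 0.15237378 -0.58039147  0.40350765] [-1.79889100e+02 -3.95559245e-03  1.47081860e+01]
scene 440.5772543676029 325.7575631470746 194.11645770211265 [0.0334337 0.        0.        0.        0.       ] [[-0.63610754 -0.77150978 -0.01182615]
 [-0.50945808  0.43145897 -0.74451032]
 [ 0.57949949 -0.4675637  -0.6675062 ]] [0.2934228  0.31697492 0.79330579]
top 427.93459715605024 322.5409288991956 210.82804059815084 [-0.09836007  0.          0.          0.          0.        ] [[-0.0161055  -0.99950681 -0.02695829]
 [-0.99308196  0.01912677 -0.11585503]
 [ 0.11631352  0.02490589 -0.99290023]] [0.00216506 0.50668944 1.13395874]
```

View pics/scene0.png

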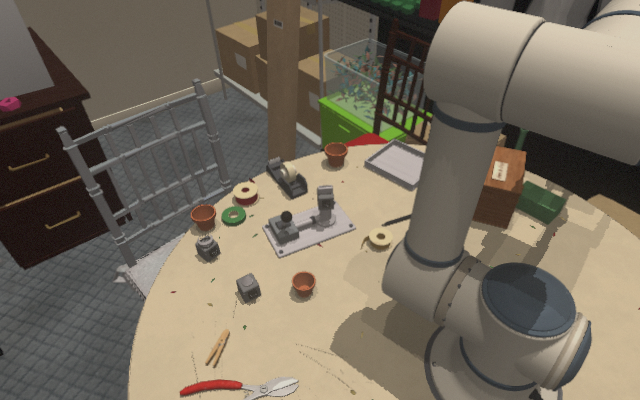

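View pics/top0.png

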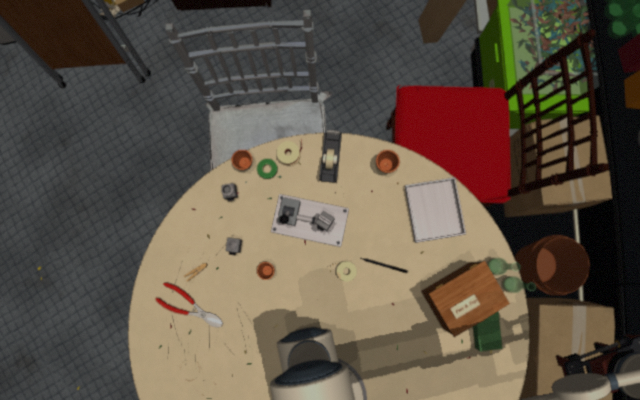

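The scene shows the mister at about (310,228), loose nozzles at (207,247) and (248,287), and the tray at (400,163). In the top view these are at (310,220), (229,191), (233,245) and (434,210). I'll enlarge both views.

Run:
```python
import cv2,pickle,numpy as np
a=pickle.load(open('top0.pkl','rb'))['frame'][:,:,::-1];b=pickle.load(open('scene0.pkl','rb'))['frame'][:,:,::-1]
def z(im,x,y,w,h,k):return cv2.resize(im[y:y+h,x:x+w],None,fx=k,fy=k,interpolation=cv2.INTER_CUBIC)
cv2.imwrite('pics/c1.png',z(a,262,185,100,70,8))
cv2.imwrite('pics/c2.png',z(b,255,175,105,80,7))
cv2.imwrite('pics/c3.png',np.hstack([np.vstack([z(a,214,176,30,30,9),z(a,218,230,30,30,9)]),np.vstack([z(b,187,225,45,30,9),z(b,228,268,45,30,9)])]))
```

```text
(no output)
```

View pics/c1.png

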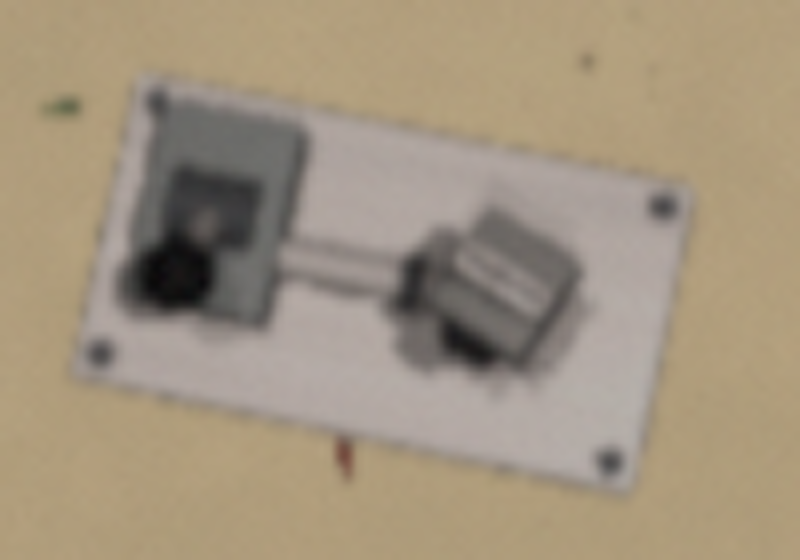

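View pics/c2.png

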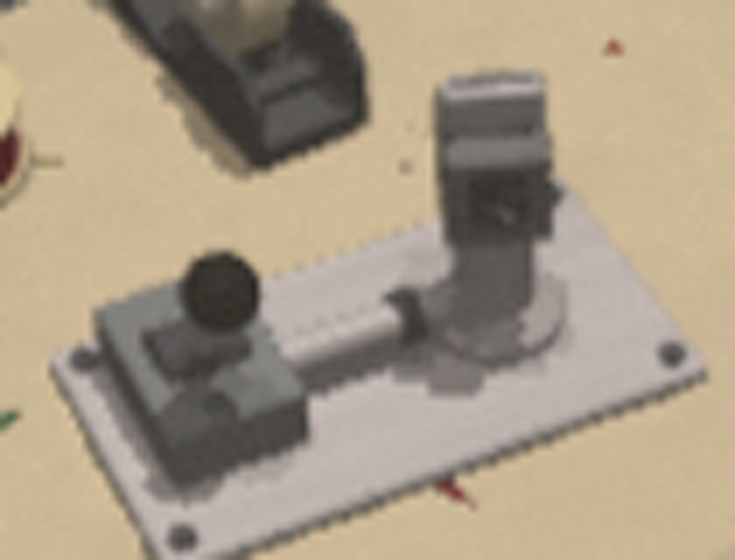

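View pics/c3.png

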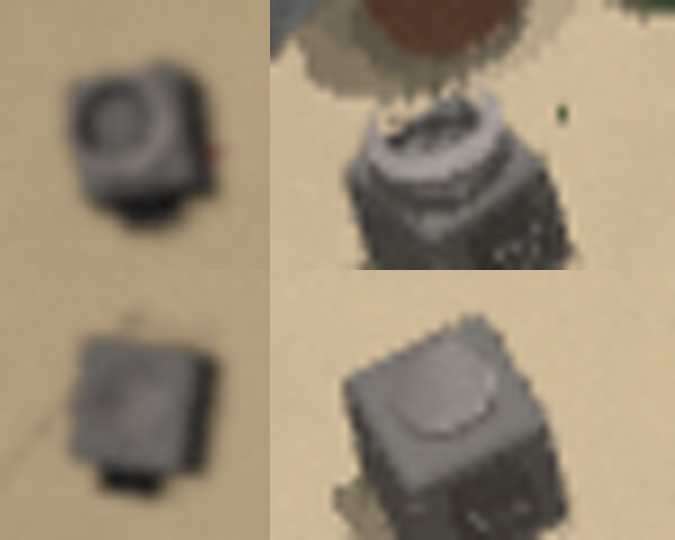

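Run:
```python
import cv2,pickle,numpy as np
b=pickle.load(open('scene0.pkl','rb'))['frame'][:,:,::-1]
def z(im,x,y,w,h,k):return cv2.resize(im[y:y+h,x:x+w],None,fx=k,fy=k,interpolation=cv2.INTER_CUBIC)
cv2.imwrite('pics/c4.png',np.hstack([z(b,190,228,36,40,11),z(b,230,266,36,40,11)]))
```

```text
(no output)
```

View pics/c4.png

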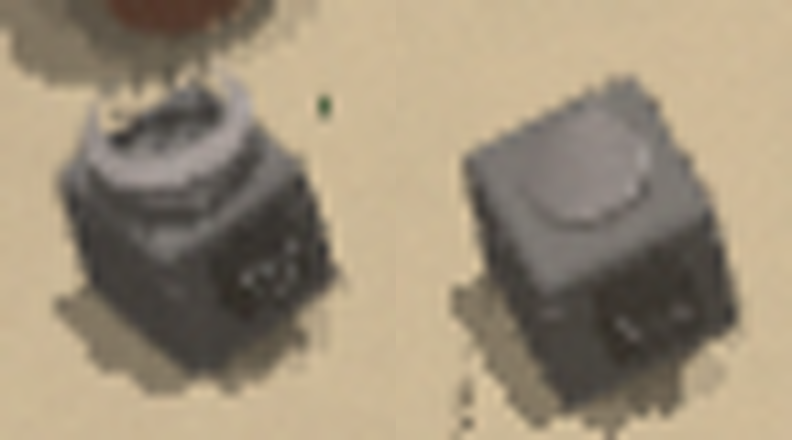

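```bash
cat > h.py <<'E'
import cv2,pickle,numpy as np
def load(n): return pickle.load(open(n+'.pkl','rb'))
def ray(d,p):
    K=np.array([[d['fx'],0,d['cx']],[0,d['fy'],d['cy']],[0,0,1]])
    u=cv2.undistortPoints(np.array([[p]],float),K,np.array(d['dist_coeffs'],float))[0,0]
    R=np.array(d['R']);t=np.array(d['t'])
    return -R.T@t, R.T@np.array([u[0],u[1],1])
def onz(d,p,z):
    C,v=ray(d,p); return C+v*(z-C[2])/v[2]
def tri(d1,p1,d2,p2):
    a,u=ray(d1,p1);b,v=ray(d2,p2)
    s=np.linalg.lstsq(np.c_[u,-v],b-a,rcond=None)[0]
    A,B=a+u*s[0],b+v*s[1]
    return (A+B)/2,np.linalg.norm(A-B)
def proj(d,X):
    K=np.array([[d['fx'],0,d['cx']],[0,d['fy'],d['cy']],[0,0,1]])
    return cv2.projectPoints(np.array(X,float).reshape(-1,1,3),cv2.Rodrigues(np.array(d['R']))[0],np.array(d['t'],float),K,np.array(d['dist_coeffs'],float))[0][:,0]
E
python3 - <<'E'
from h import *
np.set_printoptions(precision=4,suppress=True)
T=load('top0');S=load('scene0')
print('C',ray(T,(0,0))[0],ray(S,(0,0))[0])
f=lambda x,y:(262+(x+.5)/8-.5,185+(y+.5)/8-.5)
g=lambda x,y:(255+(x+.5)/7-.5,175+(y+.5)/7-.5)
P=[onz(T,f(*q),.008) for q in[(143,75),(695,185),(635,492),(72,375)]]
for i in range(4):
    e=P[(i+1)%4]-P[i];print(P[i][:2],np.linalg.norm(e),np.degrees(np.arctan2(e[1],e[0])))
print('plate c',np.mean(P,0))
print('ball',tri(T,f(178,272),S,g(221,292)), onz(T,f(178,272),.083), onz(S,g(221,292),.083))
# blob masks dark grey for nozzles / tray in top view
hsv=cv2.cvtColor(T['frame'],cv2.COLOR_RGB2HSV)
im=T['frame'].astype(int)
sat=im.max(2)-im.min(2)
print(im[245,233],im[191,229],im[210,434],im[230,250],im[219,320],im[182,432],im[210,409],im[210,407])
tm=((sat<22)&(im.sum(2)>330)).astype(np.uint8)
tm[:, :385]=0;tm[:,480:]=0;tm[:165]=0;tm[250:]=0
c=max(cv2.findContours(tm,cv2.RETR_EXTERNAL,cv2.CHAIN_APPROX_NONE)[0],key=cv2.contourArea)
print(cv2.minAreaRect(c)); bx=cv2.boxPoints(cv2.minAreaRect(c))
P=[onz(T,q,.022) for q in bx]
for i in range(4):
    e=P[(i+1)%4]-P[i];print(P[i][:2],np.linalg.norm(e),np.degrees(np.arctan2(e[1],e[0])))
print('tray',np.mean(P,0))
b=S['frame'][:,:,::-1];a=T['frame'][:,:,::-1]
z=lambda im,x,y,w,h,k:cv2.resize(im[y:y+h,x:x+w],None,fx=k,fy=k,interpolation=cv2.INTER_CUBIC)
cv2.imwrite('pics/c5.png',np.hstack([z(a,300,200,40,36,10),z(b,308,180,40,36,10)]))
cv2.imwrite('pics/c6.png',np.hstack([z(a,217,229,32,32,12),z(b,232,270,32,32,12)]))
cv2.imwrite('pics/c7.png',z(a,395,170,80,80,7))
E
```

```text
C [ 0.3713 -0.0358  1.1847] [-0.1116  0.4605  0.769 ]
[0.559  0.1134] 0.19613198397294673 -102.4963243019776
[ 0.5165 -0.0781] 0.10806676878994853 167.73752378327572
[ 0.4109 -0.0551] 0.19853458753461461 77.31842487223145
[0.4545 0.1386] 0.10744184869054312 -13.541863687010487
plate c [0.4852 0.0297 0.008 ]
ball (array([0.4826, 0.0934, 0.0837]), np.float64(0.0018081090841186409)) [0.4821 0.0927 0.083 ] [0.4839 0.0936 0.083 ]
[117 112 106] [91 88 83] [176 166 161] [179 160 126] [118 113 107] [136 129 125] [84 78 73] [127 113  89]
((435.0241394042969, 209.33499145507812), (58.11638641357422, 50.13549041748047), 79.87532806396484)
[ 0.5743 -0.2354] 0.1400486839495081 -80.84262094927554
[ 0.5966 -0.3737] 0.16009830650240756 -172.88863054363773
[ 0.4377 -0.3935] 0.13793852342770202 98.79861790791054
[ 0.4166 -0.2572] 0.15917331818036967 7.860349691272
tray [ 0.5063 -0.3149  0.022 ]
```

View pics/c5.png

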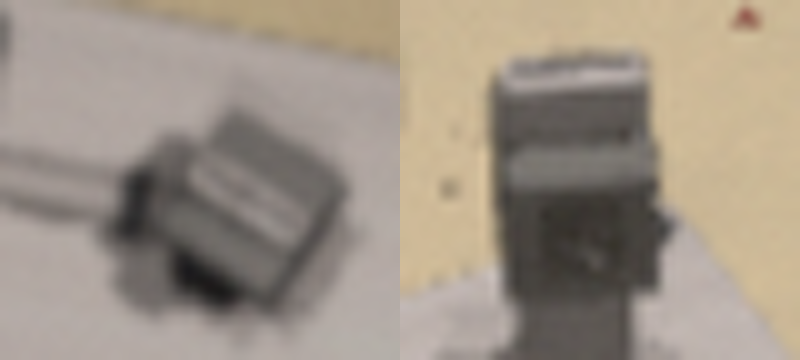

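View pics/c6.png

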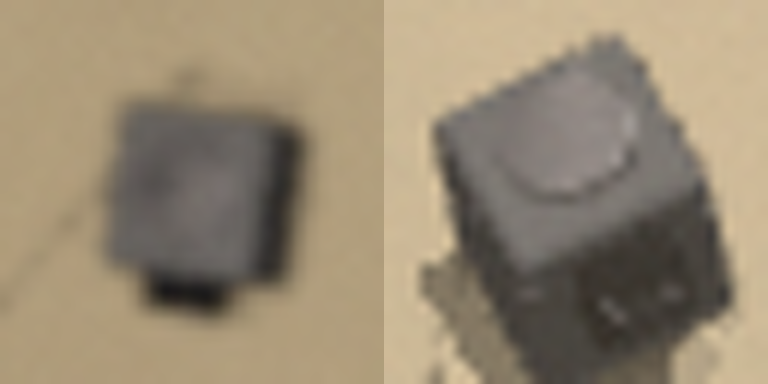

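View pics/c7.png

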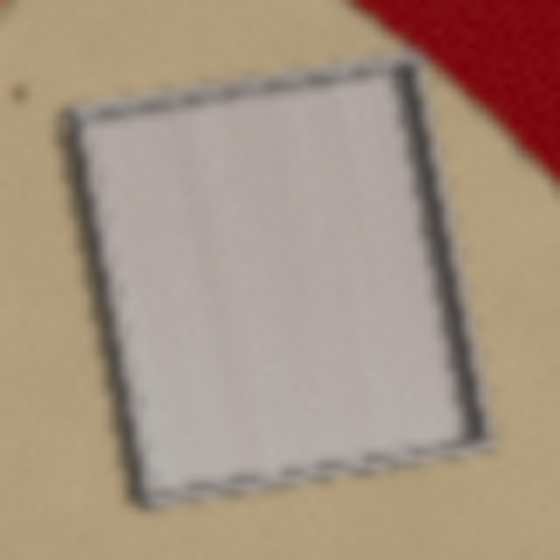

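Run:
```python
from h import *
np.set_printoptions(precision=4,suppress=True)
T=load('top0');S=load('scene0')
f=lambda x,y:(300+(x+.5)/10-.5,200+(y+.5)/10-.5)
g=lambda x,y:(308+(x-400+.5)/10-.5,180+(y+.5)/10-.5)
def rect(d,fn,pts,z):
    P=[onz(d,fn(*q),z) for q in pts]
    for i in range(4):
        e=P[(i+1)%4]-P[i];print('  ',P[i][:2],np.linalg.norm(e).round(4),np.degrees(np.arctan2(e[1],e[0])).round(1))
    print(' c',np.mean(P,0))
print('blade T');rect(T,f,[(207,148),(313,217),(292,249),(187,183)],.116)
print('blade S');rect(S,g,[(512,60),(645,52),(647,82),(500,93)],.116)
print('tri',tri(T,f(250,199),S,g(576,72)))
print('collar T');rect(T,f,[(237,108),(345,185),(270,298),(157,203)],.098)
f=lambda x,y:(217+(x+.5)/12-.5,229+(y+.5)/12-.5)
g=lambda x,y:(232+(x-384+.5)/12-.5,270+(y+.5)/12-.5)
print('jet T');rect(T,f,[(125,103),(272,117),(248,280),(108,258)],.038)
print('jet S');rect(S,g,[(435,122),(612,37),(703,182),(528,268)],.038)
for n,d in(('t',T),('s',S)): print(n,proj(d,[[.0,0,0]])[0])
```

```text
blade T
   [ 0.4877 -0.0031] 0.0318 -124.2
   [ 0.4698 -0.0294] 0.0096 145.8
   [ 0.4619 -0.024 ] 0.0312 56.7
   [0.479  0.0021] 0.0102 -30.6
 c [ 0.4746 -0.0136  0.116 ]
blade S
   [ 0.4881 -0.0033] 0.0303 -125.0
   [ 0.4707 -0.0281] 0.0104 142.4
   [ 0.4625 -0.0217] 0.0333 56.2
   [0.481  0.0059] 0.0116 -52.3
 c [ 0.4755 -0.0118  0.116 ]
tri (array([ 0.4754, -0.0129,  0.1153]), np.float64(0.0019928427418627777))
collar T
   [ 0.4998 -0.0103] 0.034 -126.7
   [ 0.4795 -0.0376] 0.0346 145.5
   [ 0.451 -0.018] 0.0377 48.9
   [0.4758 0.0105] 0.0318 -40.9
 c [ 0.4765 -0.0138  0.098 ]
jet T
   [0.4389 0.2532] 0.0339 -96.2
   [0.4352 0.2196] 0.0369 171.7
   [0.3987 0.2249] 0.0324 80.5
   [0.404  0.2569] 0.0351 -6.0
 c [0.4192 0.2387 0.038 ]
jet S
   [0.4397 0.2557] 0.033 -97.0
   [0.4356 0.2229] 0.0363 172.6
   [0.3997 0.2275] 0.032 82.7
   [0.4037 0.2593] 0.0361 -5.8
 c [0.4197 0.2413 0.038 ]
t [323.3419 398.2878]
s [490.3306 371.8992]
```

The two views agree to about 2 mm:

| Item | x (m) | y (m) | Yaw |
|---|---|---|---|
| Pipe and fan nozzle | 0.475 | -0.013 | fan about -34°, mister -12.7° |
| Jet nozzle (24 mm foot) | 0.4195 | 0.240 | -7° |
| Tray | 0.506 | -0.315 | 7.5° |

The other loose nozzle, with the 34 mm ring, is the rose. I'll push the lever first.

```bash
cat >> h.py <<'E'
def st(r,tag=''):
    s=r.sense();print(tag,round(s['clock'],2),'tcp',np.round(s['tcp_pos'],4),'rpy',np.round(s['orientation'],2),'F',np.round(s['contact_force'],1),'op',round(s['opening'],4));return s
pipe=np.array([.475,-.013]);my=np.radians(-12.7)
mx=np.array([np.cos(my),np.sin(my)]);mY=np.array([-mx[1],mx[0]])
hinge=pipe+.010*mx+.105*mY
def shot(r,n,k):
    d=r.snapshot(n);pickle.dump(d,open(k+'.pkl','wb'));cv2.imwrite(f'pics/{k}.png',d['frame'][:,:,::-1]);return d
E
python3 - <<'E'
from station import r
from h import *
ori=[180,0,167.3]
p=lambda dx,z:[*(hinge+dx*mx),z]
r.reach(p(-.075,.36),ori);st(r)
r.grab(5)
r.servo_line(p(-.075,.252),speed=.2);st(r,'down')
r.servo_line(p(-.03,.252),speed=.08);st(r)
for dx in(-.01,.0,.003,.006):
    r.servo_line(p(dx,.252),speed=.05);s=st(r,dx)
    if np.linalg.norm(s['contact_force'])>12:break
shot(r,'top','t1');shot(r,'scene','s1')
E
```

```text
2.73 tcp [0.4349 0.1032 0.3601] rpy [-1.7999e+02  1.0000e-02  1.6722e+02] F [-0.4  0.   0.2] op 0.088
down 4.76 tcp [0.4349 0.1038 0.253 ] rpy [1.7997e+02 6.0000e-02 1.6730e+02] F [-0.2 -0.1 -0.6] op 0.0004
 5.47 tcp [0.4786 0.0938 0.2521] rpy [-1.8000e+02  2.0000e-02  1.6729e+02] F [ 0.5  0.5 -0.1] op 0.0008
-0.01 6.02 tcp [0.4983 0.0893 0.2518] rpy [-1.7999e+02 -1.0000e-02  1.6728e+02] F [ 0.1  1.  -0.3] op 0.0004
0.0 6.37 tcp [0.5081 0.0871 0.2519] rpy [-1.8000e+02  1.0000e-02  1.6729e+02] F [ 0.8  0.1 -0.7] op 0.0004
0.003 6.62 tcp [0.5109 0.0866 0.252 ] rpy [-180.     0.   167.3] F [-0.2 -0.4 -0.5] op 0.0007
0.006 6.87 tcp [0.5138 0.0859 0.252 ] rpy [-180.     0.   167.3] F [-0.7  0.5 -1. ] op 0.0009
```

Run:
```python
from station import r
from h import *
p=lambda dx,z:[*(hinge+dx*mx),z]
for dx in(.008,.010,.012):
    r.servo_line(p(dx,.252),speed=.05);s=st(r,dx)
    if np.linalg.norm(s['contact_force'])>5:break
r.servo_line(p(-.02,.252));r.servo_line(p(-.05,.33));r.let_go()
a=shot(r,'scene','s2')['frame'][:,:,::-1]
cv2.imwrite('pics/s2c.png',cv2.resize(a[165:275,225:385],None,fx=5,fy=5,interpolation=cv2.INTER_CUBIC))
```

```text
0.008 7.22 tcp [0.5153 0.0856 0.2519] rpy [-1.8000e+02 -9.0000e-02  1.6731e+02] F [-4.4  1.   0.7] op 0.0005
0.01 7.47 tcp [0.5164 0.0855 0.2518] rpy [-179.97   -0.32  167.33] F [-12.1   2.3   5.2] op 0.0004
```

View pics/s2c.png

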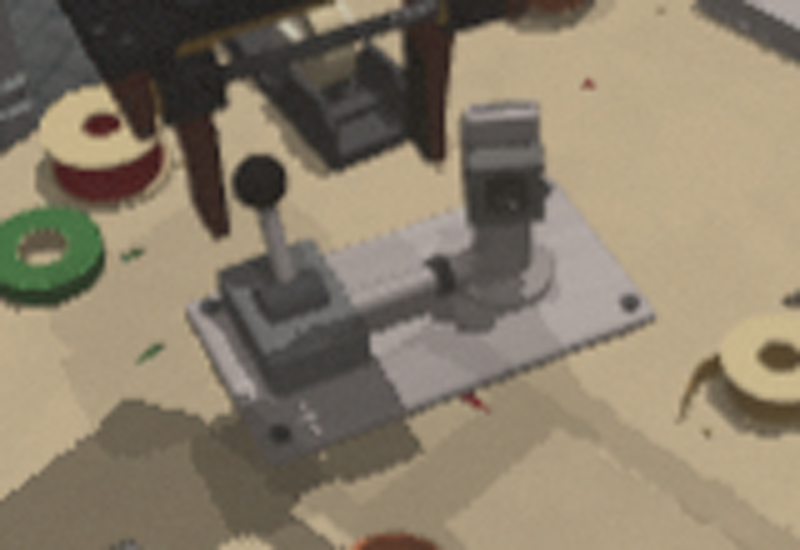

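Lever is shut: the ball at crop (260,182) leans back, and it met its stop at 12 N within 1 mm of where I expected. Next I'll grasp the fan nozzle across its button.

Run:
```python
from station import r
from h import *
fa=np.radians(-34);fx=np.array([np.cos(fa),np.sin(fa)])
c=pipe-.001*fx; ori=[180,0,56]
r.reach([*c,.35],ori)
r.servo_line([*c,.2475],speed=.15);st(r,'down')
r.grab(25);r.wait(.3);st(r,'grab')
a=shot(r,'scene','s3')['frame'][:,:,::-1];b=shot(r,'top','t3')['frame'][:,:,::-1]
z=lambda im,x,y,w,h,k:cv2.resize(im[y:y+h,x:x+w],None,fx=k,fy=k,interpolation=cv2.INTER_CUBIC)
cv2.imwrite('pics/s3c.png',z(a,270,150,100,100,6))
```

```text
down 12.29 tcp [ 0.4744 -0.0124  0.2485] rpy [ 1.7992e+02 -4.0000e-02  5.6010e+01] F [ 0.2 -0.3 -0.1] op 0.0876
grab 13.39 tcp [ 0.4743 -0.0125  0.2476] rpy [179.97  -0.    56.  ] F [2.  0.1 0.6] op 0.0401
```

View pics/s3c.png

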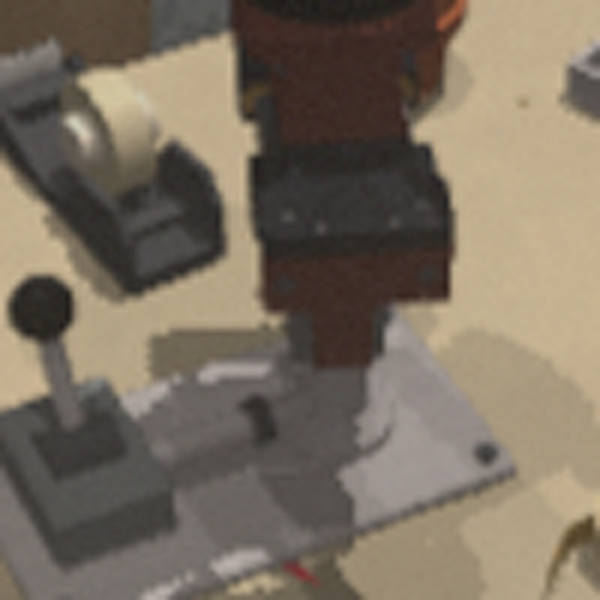

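The jaws stopped at 40.1 mm, so the button is fully in, and the side force is small. Lifting.

Run:
```python
from station import r
from h import *
c=np.array([.4743,-.0125])
for z in(.2505,.257,.278,.30):
    r.servo_line([*c,z],speed=.06);s=st(r,z)
    if s['contact_force'][2]<-15: print('stuck');break
else:
    r.servo_line([*c,.36]);st(r)
a=shot(r,'scene','s4')['frame'][:,:,::-1]
cv2.imwrite('pics/s4c.png',cv2.resize(a[100:250,250:400],None,fx=4,fy=4,interpolation=cv2.INTER_CUBIC))
```

```text
0.2505 13.74 tcp [ 0.4742 -0.0125  0.2504] rpy [-1.7998e+02  2.0000e-02  5.6000e+01] F [ 0.5 -0.5 -1.2] op 0.0398
0.257 14.0 tcp [ 0.4743 -0.0124  0.2573] rpy [-1.7999e+02 -2.0000e-02  5.6010e+01] F [-0.7 -1.6  0.5] op 0.0397
0.278 14.5 tcp [ 0.4743 -0.0124  0.2785] rpy [ 1.7998e+02 -3.0000e-02  5.6010e+01] F [-0.3 -0.  -2. ] op 0.0398
0.3 15.02 tcp [ 0.4744 -0.0125  0.3004] rpy [ 1.7996e+02 -2.0000e-02  5.6000e+01] F [-0.6 -0.2 -2. ] op 0.0393
 15.57 tcp [ 0.4743 -0.0125  0.3593] rpy [-1.7997e+02  2.0000e-02  5.6000e+01] F [ 1.   0.9 -2.9] op 0.0394
```

View pics/s4c.png

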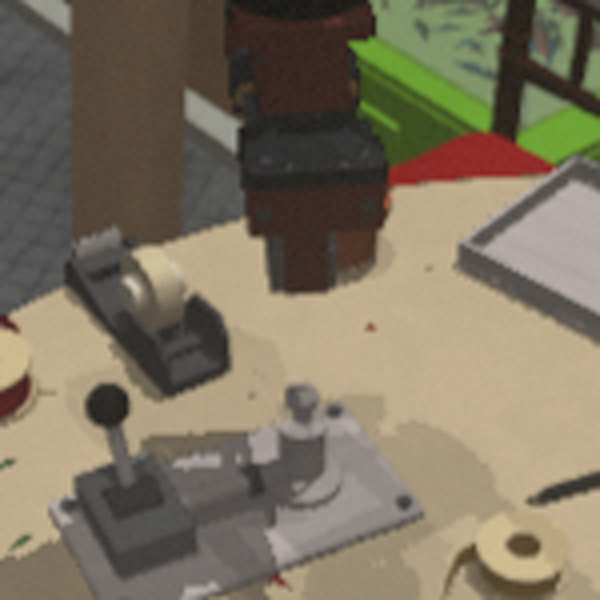

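The fan nozzle is off and the spigot is bare at crop (301,390). Now into the tray.

Run:
```python
from station import r
from h import *
t=np.array([.506,-.315])
r.reach([*t,.30],[180,0,97.5]);st(r)
r.servo_line([*t,.205],speed=.12)
for z in(.195,.193,.192,.191):
    r.servo_line([*t,z],speed=.03);s=st(r,z)
    if s['contact_force'][2]>2.5:break
r.let_go();r.wait(.2);st(r,'open')
r.servo_line([*t,.30],speed=.15);
r.reach([.4195,.240,.32],[180,0,83]);st(r)
a=shot(r,'scene','s5')['frame'][:,:,::-1];b=shot(r,'top','t5')['frame'][:,:,::-1]
z=lambda im,x,y,w,h,k:cv2.resize(im[y:y+h,x:x+w],None,fx=k,fy=k,interpolation=cv2.INTER_CUBIC)
cv2.imwrite('pics/s5c.png',np.hstack([z(a,355,120,90,75,4),z(b,395,172,80,75,4)]))
cv2.imwrite('pics/p5c.png',np.hstack([z(a,310,185,40,40,10),z(b,300,200,40,40,10)]))
```

```text
16.8 tcp [ 0.5062 -0.3143  0.2997] rpy [-1.7999e+02 -6.0000e-02  9.7490e+01] F [-0.1 -0.6 -1.4] op 0.0397
0.195 18.23 tcp [ 0.5059 -0.315   0.1947] rpy [-1.7998e+02 -2.0000e-02  9.7500e+01] F [-1.4  0.  -2.1] op 0.0393
0.193 18.48 tcp [ 0.506  -0.315   0.1929] rpy [-1.80e+02 -1.00e-02  9.75e+01] F [-0.3 -0.2 -1.4] op 0.0397
0.192 18.73 tcp [ 0.506  -0.315   0.1919] rpy [-180.    -0.    97.5] F [ 0.7 -1.1 -1. ] op 0.0396
0.191 18.98 tcp [ 0.5061 -0.315   0.1917] rpy [1.7998e+02 2.0000e-02 9.7500e+01] F [-0.6  1.6  2.8] op 0.04
open 20.06 tcp [ 0.506 -0.315  0.191] rpy [-180.     0.    97.5] F [-0.1 -0.3 -0.8] op 0.0876
 22.96 tcp [0.4199 0.2395 0.3199] rpy [-1.800e+02  2.000e-02  8.295e+01] F [-0.1 -0.3 -0.1] op 0.0881
```

View pics/s5c.png

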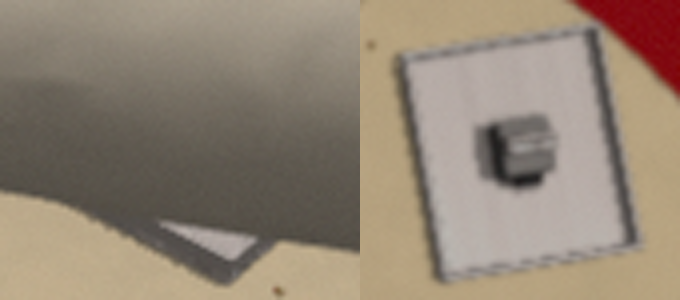

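View pics/p5c.png

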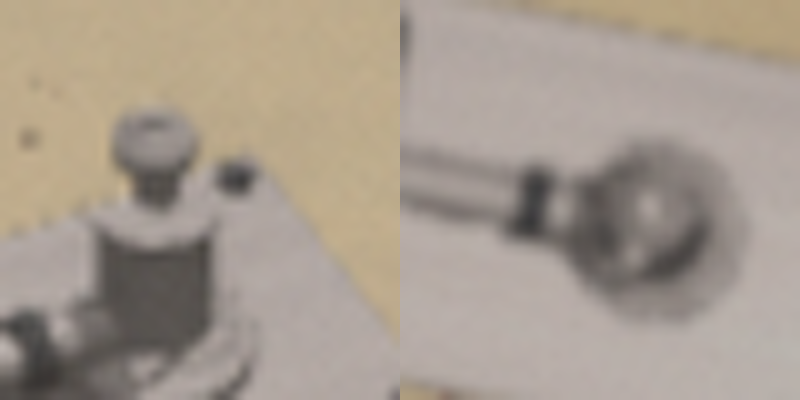

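View pics/s5.png

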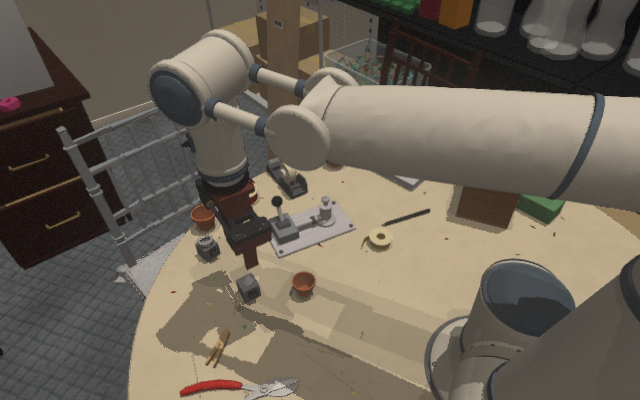

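The fan nozzle stands upright near the tray centre in the top view. The bare spigot tip is at about (652,208) in the top crop and (152,124) in the scene crop. I'll check its position before grasping the jet nozzle.

Run:
```python
from station import r
from h import *
T=load('t5');S=load('s5')
f=lambda x,y:(300+(x-400+.5)/10-.5,200+(y+.5)/10-.5)
g=lambda x,y:(310+(x+.5)/10-.5,185+(y+.5)/10-.5)
print(tri(T,f(652,208),S,g(152,124)),onz(T,f(652,208),.086),onz(S,g(152,124),.086))
print('shoulder scene', onz(S,g(156,215),.060))
ja=np.radians(-7);jx=np.array([np.cos(ja),np.sin(ja)])
c=np.array([.4195,.240])-.001*jx
r.servo_line([*c,.25],[180,0,83],speed=.15)
r.servo_line([*c,.1876],speed=.1);st(r,'down')
r.grab(25);r.wait(.3);st(r,'grab')
r.servo_line([*c,.20],speed=.05);r.servo_line([*c,.34],speed=.15);st(r,'up')
a=shot(r,'scene','s6')['frame'][:,:,::-1]
cv2.imwrite('pics/s6c.png',cv2.resize(a[140:310,160:320],None,fx=3.5,fy=3.5,interpolation=cv2.INTER_CUBIC))
```

```text
(array([ 0.47636337, -0.01246055,  0.08359106]), np.float64(0.0027319282457196202)) [ 0.47519963 -0.01351011  0.086     ] [ 0.47531177 -0.00987704  0.086     ]
shoulder scene [ 0.47257591 -0.00839144  0.06      ]
down 24.45 tcp [0.4188 0.2402 0.1883] rpy [ 1.7995e+02 -3.0000e-02  8.3000e+01] F [-0.  -0.3  0.4] op 0.0879
grab 25.55 tcp [0.4186 0.2401 0.1877] rpy [ 1.7997e+02 -1.0000e-02  8.3000e+01] F [1.4 0.1 0.9] op 0.0395
up 27.03 tcp [0.4184 0.2401 0.3387] rpy [-1.799e+02  7.000e-02  8.300e+01] F [ 0.4 -1.1 -0.3] op 0.0396
```

View pics/s6c.png

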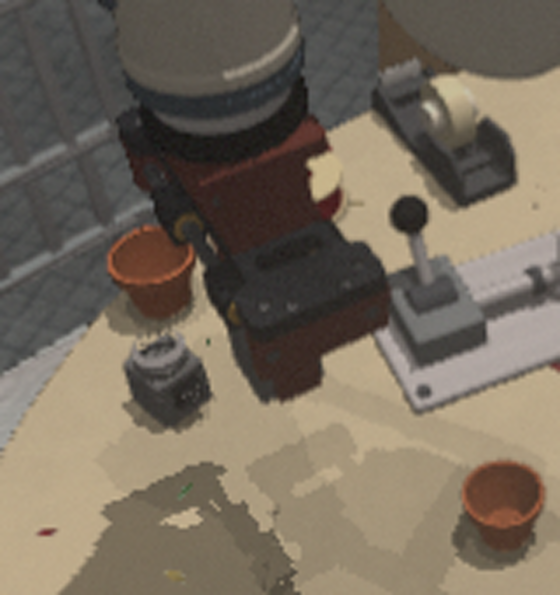

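The jet nozzle is held with its button in (opening 39.6 mm) and the rose is still standing. The spigot measures about (0.4755,-0.0125), in line with the fan grasp. Now I'll insert the jet with a force guard.

Run:
```python
from station import r
from h import *
fa=np.radians(-34);fx=np.array([np.cos(fa),np.sin(fa)])
c=np.array([.4752,-.0127])-.001*fx
r.reach([*c,.34],[180,0,56]);
r.servo_line([*c,.280],speed=.12);st(r,'above')
for z in(.274,.270,.266,.262,.258,.254,.251,.249,.248):
    r.servo_line([*c,z],speed=.03);s=st(r,z)
    if np.linalg.norm(s['contact_force'])>12: print('stop');break
a=shot(r,'scene','s7')['frame'][:,:,::-1]
cv2.imwrite('pics/s7c.png',cv2.resize(a[150:250,270:370],None,fx=5,fy=5,interpolation=cv2.INTER_CUBIC))
```

```text
above 28.74 tcp [ 0.4745 -0.0118  0.2805] rpy [ 1.7997e+02 -2.0000e-02  5.6050e+01] F [ 0.1  0.2 -1.1] op 0.0398
0.274 29.09 tcp [ 0.4744 -0.0122  0.2741] rpy [179.99  -0.    55.99] F [ 0.2 -0.4 -2.3] op 0.0394
0.27 29.38 tcp [ 0.4743 -0.0122  0.2697] rpy [-1.7997e+02  2.0000e-02  5.6000e+01] F [-0.6  0.3 -0.6] op 0.0394
0.266 29.66 tcp [ 0.4743 -0.0122  0.2657] rpy [-1.7999e+02  1.0000e-02  5.6000e+01] F [-0.2  0.3 -1.2] op 0.0396
0.262 29.94 tcp [ 0.4744 -0.0122  0.2617] rpy [-1.8e+02  1.0e-02  5.6e+01] F [ 2.2  0.3 -1.3] op 0.0393
0.258 30.23 tcp [ 0.4744 -0.0122  0.2577] rpy [-1.8e+02  1.0e-02  5.6e+01] F [ 0.1 -0.7 -2.1] op 0.0393
0.254 30.51 tcp [ 0.4744 -0.0122  0.2537] rpy [-1.7999e+02  1.0000e-02  5.6000e+01] F [ 1.6 -0.6 -2.7] op 0.0396
0.251 30.76 tcp [ 0.4744 -0.0122  0.2507] rpy [-1.8e+02  1.0e-02  5.6e+01] F [ 1.6 -0.2 -2.4] op 0.0397
0.249 31.01 tcp [ 0.4744 -0.0121  0.2488] rpy [-180.    0.   56.] F [ 1.7 -0.7 -2.1] op 0.04
0.248 31.26 tcp [ 0.4744 -0.0122  0.248 ] rpy [179.99  -0.    56.  ] F [ 1.  -0.5 -1. ] op 0.0395
```

View pics/s7c.png

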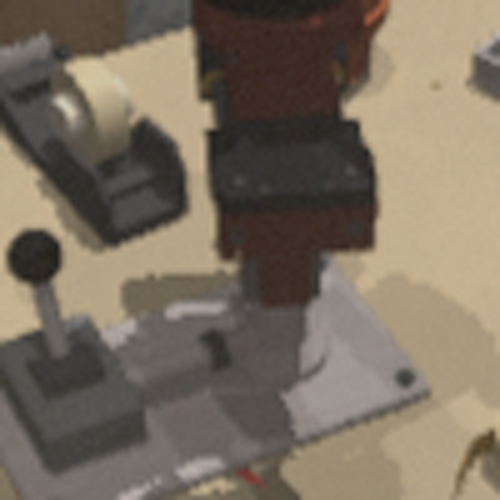

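It slid down without resistance. I'll press until I feel the shoulder, then release.

Run:
```python
from station import r
from h import *
c=np.array([.4743,-.0121])
for z in(.2472,.2464,.2456,.2448,.244):
    r.servo_line([*c,z],speed=.03);s=st(r,z)
    if s['contact_force'][2]>7: break
r.let_go();r.wait(.3);st(r,'open')
r.servo_line([*c,.36],speed=.12)
r.reach([.35,-.35,.42],[180,0,56]);st(r)
a=shot(r,'scene','s8')['frame'][:,:,::-1];b=shot(r,'top','t8')['frame'][:,:,::-1]
z=lambda im,x,y,w,h,k:cv2.resize(im[y:y+h,x:x+w],None,fx=k,fy=k,interpolation=cv2.INTER_CUBIC)
cv2.imwrite('pics/p8c.png',np.hstack([z(a,310,170,40,55,10),z(b,300,195,40,55,10)]))
```

```text
0.2472 31.56 tcp [ 0.4743 -0.0121  0.2477] rpy [ 1.7997e+02 -1.0000e-02  5.6000e+01] F [ 0.8 -0.5  2.5] op 0.0401
0.2464 31.81 tcp [ 0.4743 -0.0121  0.2477] rpy [ 1.7995e+02 -2.0000e-02  5.6000e+01] F [-2.1  0.5  5.6] op 0.0397
0.2456 32.06 tcp [ 0.4743 -0.0121  0.2476] rpy [ 1.7994e+02 -3.0000e-02  5.6000e+01] F [-3.4  0.1 10.2] op 0.0401
open 33.24 tcp [ 0.4743 -0.0121  0.2456] rpy [180.   0.  56.] F [-1.   0.2  0.8] op 0.0879
 35.71 tcp [ 0.3505 -0.3494  0.4197] rpy [-1.7998e+02 -3.0000e-02  5.6060e+01] F [-1.3 -0.   0.7] op 0.0879
```

View pics/p8c.png

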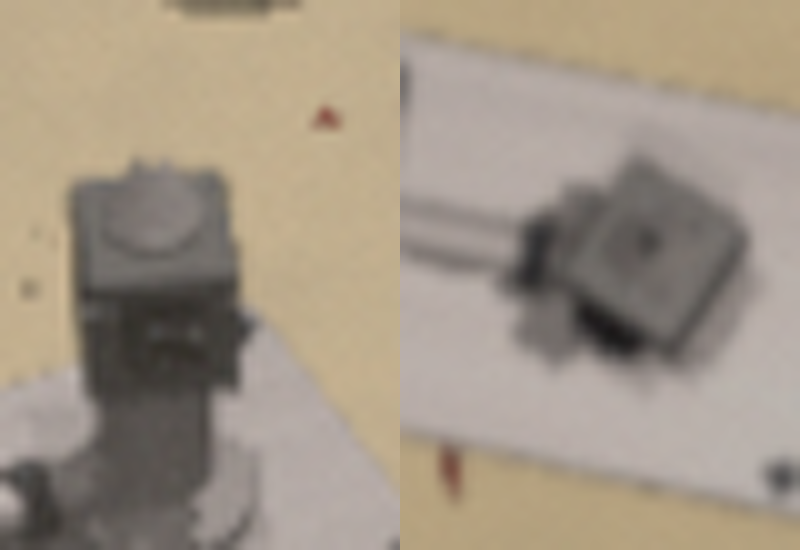

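View pics/s8.png

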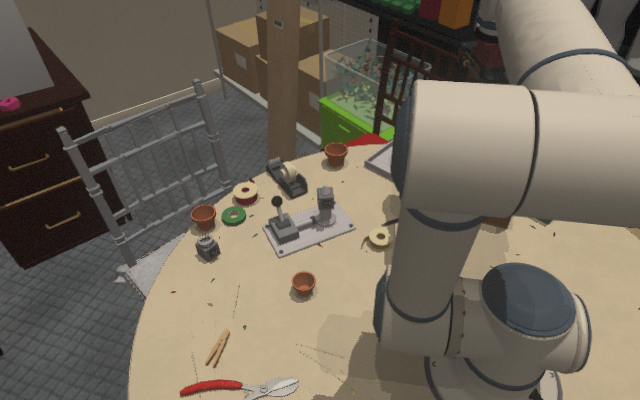

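View pics/t8.png

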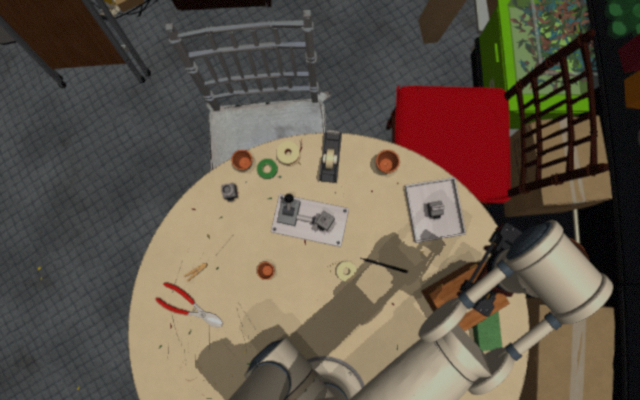

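The jet nozzle sits square on the pipe and its button shows out again at top crop (610,330). The fan nozzle stands in the tray at (434,209), the rose is where it was at (229,191), and the lever ball leans back at (288,198). I'll move the arm into clear air and hand in.

Run:
```python
from station import r
from h import *
T=load('t8');f=lambda x,y:(300+(x-400+.5)/10-.5,195+(y+.5)/10-.5)
P=[onz(T,f(*q),.098) for q in[(638,155),(747,240),(675,352),(565,258)]];print('jet collar centre',np.mean(P,0))
r.servo_line([.35,-.35,.47]);r.wait(.5);st(r)
r.hand_in()
```

```text
jet collar centre [ 0.47580661 -0.01485722  0.098     ]
 36.79 tcp [ 0.35   -0.35    0.4698] rpy [-179.98   -0.     56.  ] F [-0.3  0.2 -0.5] op 0.0874
the job is handed in; nothing more can be done
```

The nozzle change is done and handed in at about 37 s of the 67 s limit. The water stayed shut throughout.

- **Lever:** I pushed it back until it met its stop at about 12 N. In the last pictures it still leans fully back.
- **Fan nozzle:** I gripped it across its button, and the 40 mm opening showed the button fully in. It lifted off freely and stands upright near the centre of the tray.
- **Jet nozzle:** I slid it on with its button held in, without resistance. It met the shoulder at the same height the fan nozzle had been gripped at (tool at 0.2477 m against 0.2476 m), and I pressed it home with 10 N. After release its button shows out again, and the collar centre measures within about 2 mm of the pipe axis.
- **Rose nozzle:** it is at its starting place in the last top view.

**Checks:** None of them failed. The two cameras differed by up to about 4 mm on the bare spigot. I saw the button's return only in the pictures and did not test the lock by pulling on the nozzle.

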